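# Draw the aged tray out of the bay and stack it

## Task

The display modules in the ageing bay are done: draw their tray straight out along the slides from under the overhanging head of the bay, then stack it on the matching tray that already stands on the bench, so that all four corner pins drop into the sockets and it sits down level. Carry it level, set it down rather than dropping it, keep every module lying in its pocket, and leave the lower tray and the loose cup and tools where they are.

Things in the scene. Friction and masses are not known exactly. Their poses are not given: they have to be found in the camera images.
- bay: Ageing bay, fixed: grey sheet-metal box open at the front, 278 (x) x 252 (y) x 200 mm high. Origin on the bench under the centre of a tray drawn right out; +x runs straight into the bay, so the tray comes out along -x. Its head overhangs the tray: front face x=+76, underside z=108, top z=200, back x=+206; cheeks at y=-+116 to 126.
- bay_front (a point): Middle of the lower front edge of the overhanging head: x=76, y=0, z=108 in the bay's frame. The head stands close behind the 26 mm of the tray's bar that stick out, so an upright gripper hits it: lean the tool's body back toward the robot (35 degrees suits) and take the bar's front end.
- bay_slides (a point): Where the tray's origin lies when drawn out: x=0, y=0, z=24 of the bay. Ledges along both sides carry the tray's edges at z=24, guides up to z=31 leave 2 mm of play a side. From x=76 inwards, lips (z=32) over the edges stop any lifting until the tray's centre is at x<16. End stops at centre x=-6. No latch; it stays on the open slides when let go.
- bay_tray: Tray to be moved, grey plastic, 120 (x) x 208 (y) x 78 high, about 0.5 kg with modules. Origin: centre of the underside of its 6 mm plate, z up. Starts home in the bay, parallel to it, origin at about x=110, z=24 of the bay. Steel pin 7.5 across, 10 long, last 5 mm tapered, under each corner post (x=-+50, y=-+82). Stacked, its origin is 78 above the lower tray's; half a turn fits too.
- bay_tray_bar (a point): Centre of the tray's aluminium lifting bar (0, 0, 59 in the tray's frame), above the centre of mass. Bar along x: 120 long (x=-60 to 60), 12 wide in y, z=48 to 70; held by a post under each end, open below between them; the modules' tops are at z=26. Grip it across y: the front end (-x) to draw, the middle to lift.
- bench_tray: Tray of the same make and size with two modules, loose, standing on its pins on the bench (origin at z=10), beside the bay on the left or right. Origin as for the other tray; on each corner post (19 x 19, x=-+50, y=-+82) an 11 mm round socket, 11 deep, mouth at z=78 in its frame.
- bay_tray_left_pocket (a point): Centre of the floor of a pocket of the tray to be moved, at y=51, z=6 in the tray's frame; ribs 8 high hold the module with 2 to 3 mm of play.
- bay_tray_right_pocket (a point): Centre of the floor of a pocket of the tray to be moved, at y=-51, z=6 in the tray's frame; ribs 8 high hold the module with 2 to 3 mm of play.
- bench_tray_left_pocket (a point): Centre of the floor of a pocket of the tray on the bench, at y=51, z=6 in the tray's frame; ribs 8 high hold the module with 2 to 3 mm of play.
- bench_tray_right_pocket (a point): Centre of the floor of a pocket of the tray on the bench, at y=-51, z=6 in the tray's frame; ribs 8 high hold the module with 2 to 3 mm of play.
- module_a: Black octagonal display module, 79 x 80 x 20, loose in the left (+y) pocket of the tray to be moved. Origin: centre of its underside, z up.
- module_b: Black octagonal display module, 79 x 80 x 20, loose in the right (-y) pocket of the tray to be moved. Origin: centre of its underside, z up.
- module_c: Black octagonal display module, 79 x 80 x 20, loose in the left pocket of the bench tray. Origin: centre of its underside, z up.
- module_d: Black octagonal display module, 79 x 80 x 20, loose in the right pocket of the bench tray. Origin: centre of its underside, z up.
- cup: Bystander: white cup, 66 across, 71 high, behind the bench tray. Origin: centre of its foot.
- pliers: Bystander: long-nose pliers 172 long, 12 thick, lying behind the bench tray. Origin: middle of the underside.
- spanner: Bystander: spanner 152 long, 7 thick, lying at the left. Origin: middle of the underside.
- screwdriver: Bystander: screwdriver 194 long, 24 thick, lying at the right. Origin: middle of the underside.
Mind the look-alikes: they are no part of the job. What is shaped like the module_b but brown or white is not meant. Leave any brown look-alike of the module_c alone.

How it is judged (in metres and radians):
On the way:
1. the tray has been drawn clear of the head and the lips of the slides, out of the front of the bay (x of bay_tray in the frame of bay below 0.016 m), for 0.1 s.
At the end, for the whole second after the job is handed in: The bay's tray stands released and at rest on the bench tray, pins in the sockets: origin 74 to 81 mm above the lower one's, within 6 mm sideways, turned at most 0.05 rad, level within 0.04 rad; each of the four modules within 12 mm of its pocket's floor centre (horizontal distance between bay_tray and bench_tray below 0.006 m and z of bay_tray in the frame of bench_tray between 0.074 and 0.081 m and angle between the x axis of bay_tray and the x axis of bench_tray, either way round below 0.05 rad and angle between each of bay_tray, bench_tray's own z axis and vertical below 0.04 rad and linear speed of bay_tray below 0.01 m/s and angular speed of bay_tray below 0.05 rad/s and contact force between the fingers and bay_tray below 0.2 N and distance between module_a and bay_tray_left_pocket below 0.012 m and distance between module_b and bay_tray_right_pocket below 0.012 m and distance between module_c and bench_tray_left_pocket below 0.012 m and distance between module_d and bench_tray_right_pocket below 0.012 m); the robot touches nothing.
It fails at once if the moved tray is tipped by more than 20 degrees (angle between bay_tray's own z axis and vertical above 0.35 rad).
It fails at once if the tray is dropped onto the stack (faster than 0.6 m/s just above it) (linear speed of bay_tray above 0.6 m/s and horizontal distance between bay_tray and bench_tray below 0.04 m and z of bay_tray in the frame of bench_tray below 0.11 m).
It fails at once if the bench tray is pushed more than 40 mm away (distance of bench_tray from where it was at the start of the episode above 0.04 m).
It fails at once if a loose bystander is pushed more than 40 mm away (distance of any of cup, pliers, spanner, screwdriver from where it was at the start of the episode above 0.04 m).
It also fails if it takes over 70 s, if anything falls off the work surface, if the arm or the gripper's body presses on something with over 40 N, if the wrist force passes 120 N, or if a joint passes its speed limit or range.

## Robot

A 6-joint arm with a two-finger parallel gripper is mounted at the origin on a cart in front of the work surface, level with it; the furniture and walls round the work are solid. World frame = base frame: x ahead of the robot, y to its left, z up, the work surface at z = 0. Lengths are in m, angles in degrees, forces in N, time in s.
With the tool pointing down it reaches from about 0.4 to 0.825 m from the base axis. Payload 7 kg.
Tool frame: the origin (TCP) lies at the very end of the fingers, on their centre line; the grasp point (between the pads) lies 19 mm behind it; z points along the fingers, y is the line along which they close (so a half turn about z gives the same grasp; the last joint's range is limited). The gripper opens to 88 mm and grips with 3 to 60 N. Pads are 19 mm wide; open, the fingers measure 130 mm over their backs; the gripper's body (78 mm by 193 mm) begins 47 mm behind the grasp point.
Start: joints at [88.585, 20.546, 0.682, 0, -70.136, -16.507], TCP at [0.208, 0.642, 0.227] pointing down, gripper open.
Joint ranges: [-176.03, 176.03], [-82.01, 121.73], [-58.28, 71.71], [-173.87, 95.51], [-174.79, -0.11], [-173.66, 173.66]. Speed limits (degrees/s): [136.94, 136.94, 172.46, 180, 180, 180].

## Interface

Orientations are given as [roll, pitch, yaw] about the fixed x, y, z axes, in that order (R = Rz(yaw) Ry(pitch) Rx(roll)).
In Python, from plant import ctrl, cams, workorder gives the robot as it stands.
- The arm moves only by the tool play_rows, never from a script. Its argument "motion" is a list of rows, each an object of numbers: "x", "y", "z": the shift along the tool's x, y, z normalised to -1 to 1, where 1 is 0.025 m; "rx", "ry", "rz": the turn, a rotation vector about the tool's x, y, z normalised to -1 to 1, where 1 is 4 degrees. A call has 1 to 20 rows; each row shifts and turns the commanded pose from where the row before left it, along the tool's axes as they then stand; what a row does not reach is not made up. A row lasts 1/8 s, in which the tool goes at most 62.5 mm and 10.7 degrees, less where a joint would pass 70% of its speed; a pose out of reach is approached as far as the arm can. A call with a number of a shift or a turn outside -1 to 1 is refused whole. A call with a gripper value outside its range is refused whole. "fingers" is the opening, from -1 (shut) to 1 (fully open), set as the call begins (left out, the last holds). The fingers move at their own pace and stop on an object; the grip force is fixed at half the most. Time passes only in rows, so rows that do not move let the fingers close. It gives the time, the measured TCP pose, the force, the opening and the grip force at its end, in the units of the state.
- ctrl.get_obs(): the state, without advancing time (a new reading comes with each control period).
- cams.snapshot(name): name is "scene" or "side" or "wrist"; returns the picture (384x512x3 uint8, blue, green, red); there is no depth.
- cams.get_calibration(name): a dict with "vertical_fov" (degrees; the focal length in pixels is half the picture's height over the tangent of half this angle, whatever the lens; pixels are square), "cx", "cy" (the principal point, pixels), "k1" (the pictures are not rectified: a ray, as slopes to the right and down, at radius r is drawn at 1 + k1 r^2 times it, then the intrinsics apply), "position" and "rotation" of the camera in the world. Camera axes: x right, y up, looking along -z (the intrinsics and any distortion apply to the point x, -y, -z); pixel columns grow to the right and rows downward; lengths in m; the calibration is good to about 2 mm. A picture is of the moment at which its call begins: read the wrist's pose just before it. get_calibration takes no time and is no camera call; for the wrist camera it gives the pose at the moment of the call.
- workorder.close_job(): hands the job in; it is judged then, once.
The state is a dict: "clock": time; "joint_pos": joint angles; "qvel": joint speeds; "tau": joint torques, N m; "tool_pos": TCP position; "orientation": TCP orientation; "force": force on the tool from outside, world axes, zero at the start; "moment": the same for the moment, N m; "opening": finger opening in m; "gripper_force": force on a finger pad.
Only numpy, scipy, OpenCV 4.12 (cv2) and the standard library are available. Lean on these libraries where they do the work, as an engineer would, in place of code of your own. Each camera call takes 0.05 s, during which the arm holds its last target. There are 200 camera calls.

## Working session

There is one attempt and no reset: what is moved stays moved. The work goes in short steps, Python scripts to look and compute and a tool call to move; the robot and the scene stay as the last step left them, time stands still between calls to the robot, and variables do not carry over. Pictures are saved under pics/ and viewed, at most 10 in all, crops included, and the job is handed in when it is done.

Besides the shell and the picture viewer there is one more tool, called after ">>>" as name(argument=value, ...) on one line, values as JSON. play_rows: Moves the arm, as the interface text tells. Its arguments: {"type":"object","properties":{"motion":{"type":"array"},"fingers":{"type":"number"}},"required":["motion"]}

```bash
ls; mkdir -p pics; python3 - <<'E'
from plant import ctrl,cams,workorder
import cv2
o=ctrl.get_obs();print(o)
for n in ("scene","side","wrist"):
    c=cams.get_calibration(n);print(n,c)
    cv2.imwrite(f"pics/{n}0.png",cams.snapshot(n))
E
```

```text
pics
{'clock': 0.0, 'joint_pos': array([ 8.85851933e+01,  2.05916028e+01,  6.32800255e-01, -2.00707775e-02,
       -7.01353506e+01, -1.65066690e+01]), 'qvel': array([ 0.01604772,  0.04812428,  0.05693521, -0.01476498,  0.06889895,
        0.06676385]), 'tau': array([-3.99249475e-04, -5.82712662e+01,  2.93063700e+01,  6.99740991e+00,
        6.98400821e-03, -1.65924876e-04]), 'tool_pos': array([0.20758429, 0.64176693, 0.22561355]), 'orientation': array([ 1.79904366e+02, -8.66397151e-03, -1.79283041e+01]), 'force': array([-0.06553093,  1.11608708,  0.30784762]), 'moment': array([-0.02820152,  0.07476003, -0.0278315 ]), 'gripper_force': 0.0, 'opening': 0.08756473162624885}
scene {'vertical_fov': 44.79311236037169, 'cx': 255.59744003979276, 'cy': 187.97431982645864, 'k1': -0.1268612628445314, 'position': array([-0.33045818, -0.94935376,  0.67173907]), 'rotation': array([ 66.89624804,   1.24763832, -45.17409798])}
side {'vertical_fov': 47.09842505016478, 'cx': 248.76098718405427, 'cy': 190.67711537564466, 'k1': -0.13288742830608652, 'position': array([-0.09246181, -1.09691587,  1.01802313]), 'rotation': array([ 53.58203098,   1.3163091 , -32.5208246 ])}
wrist {'vertical_fov': 63.00458592451412, 'cx': 254.36737111058997, 'cy': 184.45424865017077, 'k1': 0.011826257287350782, 'position': array([0.27268971, 0.62029937, 0.38394892]), 'rotation': array([-1.45031583e+01, -6.85292485e-02, -1.08033300e+02])}
```

```bash
python3 - <<'E'
import cv2,numpy as np
a=[cv2.imread(f"pics/{n}0.png") for n in("scene","side")]
cv2.imwrite("pics/s1.png",cv2.resize(a[0],(800,600)));cv2.imwrite("pics/s2.png",cv2.resize(a[1],(800,600)))
E
```

```text
(no output)
```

View pics/s1.png

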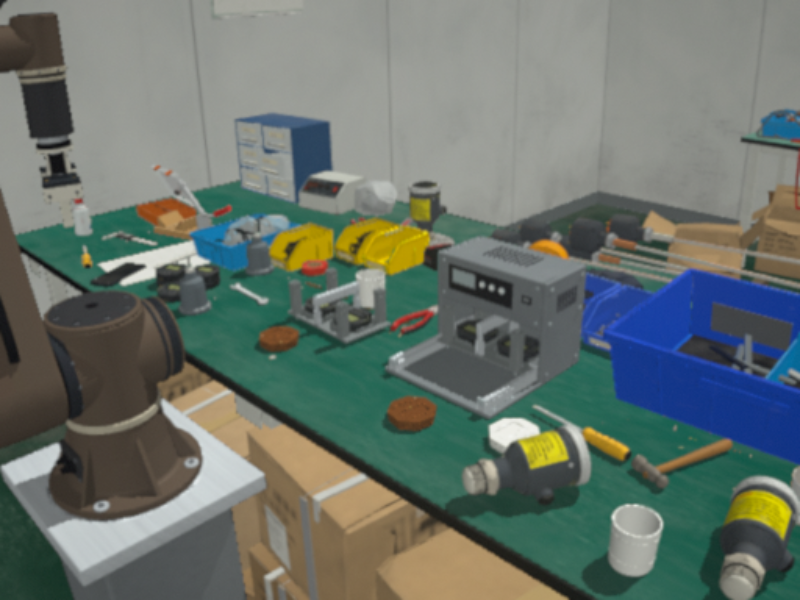

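View pics/s2.png

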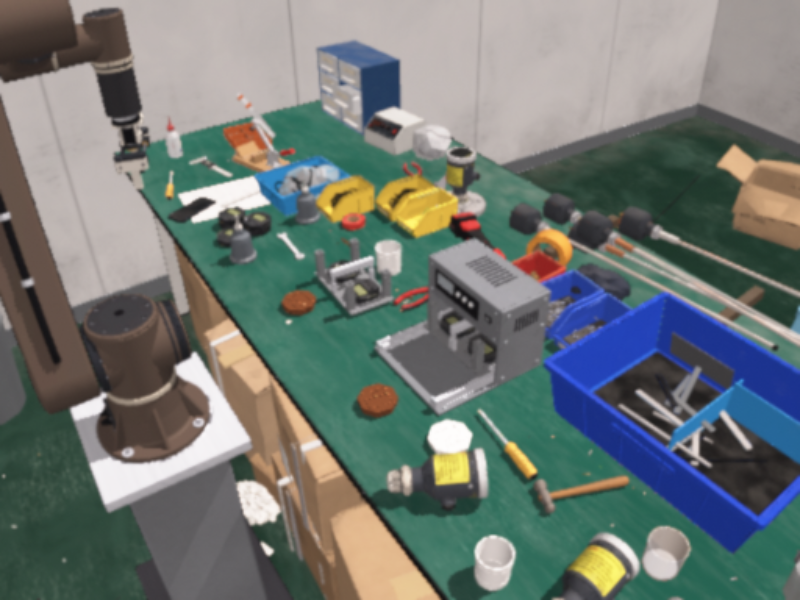

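The bay stands at right-centre (scene ~490,320 in the enlarged view), the bench tray left of it (~338,305), the cup and pliers behind the tray, the screwdriver to the right. I'll crop for exact corners.

```bash
python3 - <<'E'
import cv2,numpy as np
a=cv2.imread("pics/scene0.png")[145:270,175:380]; b=cv2.imread("pics/side0.png")[145:265,190:360]
A=cv2.resize(a,None,fx=3.9,fy=3.9,interpolation=cv2.INTER_CUBIC);print(A.shape)
cv2.imwrite("pics/c1.png",A)
E
```

```text
(488, 800, 3)
```

View pics/c1.png

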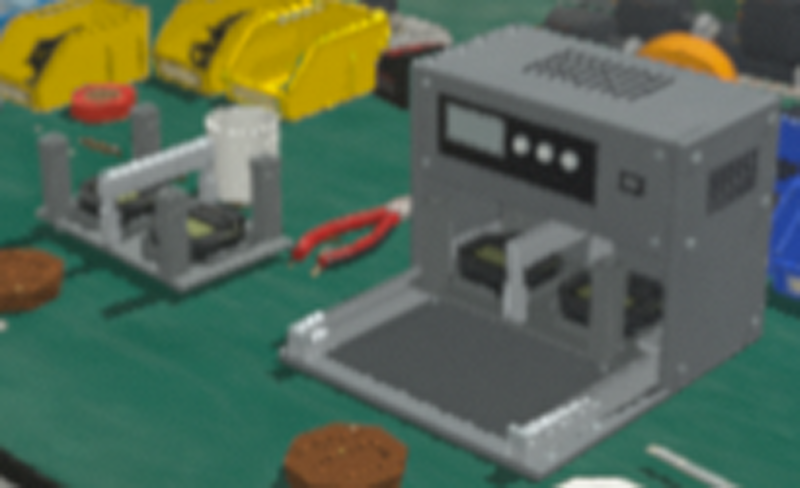

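```bash
cat > h.py <<'E'
import numpy as np
from scipy.spatial.transform import Rotation as R
from scipy.optimize import least_squares
def proj(c,P):
    Rc=R.from_euler('xyz',c['rotation'],degrees=True).as_matrix()
    q=(np.atleast_2d(P)-c['position'])@Rc
    s=np.c_[q[:,0],-q[:,1]]/(-q[:,2:3]); r2=(s**2).sum(1,keepdims=True)
    f=192/np.tan(np.radians(c['vertical_fov']/2))
    return s*(1+c['k1']*r2)*f+[c['cx'],c['cy']]
def world(p,P,z=0):
    return np.c_[np.atleast_2d(P)@R.from_euler('z',p[2]).as_matrix().T]+[p[0],p[1],z]
def fit(views,z,p0):
    # views: list of (cal, pts_local(mm), px)
    f=lambda p:np.concatenate([(proj(c,world(p,np.array(P)/1e3,z))-px).ravel() for c,P,px in views])
    s=least_squares(f,p0,loss='soft_l1'); return s.x,np.round(f(s.x).reshape(-1,2),1)
E
python3 - <<'E'
from h import *
from plant import cams
c=cams.get_calibration('scene')
px=lambda l:np.array(l)/3.9+[175,145]
p,r=fit([(c,[(76,126,200),(76,-126,200),(206,-126,200),(206,126,200),(-72,-126,0)],px([(412,66),(684,147),(781,96),(520,24),(540,476)]))],0,[.6,-.1,-.0])
print('bay',p,np.degrees(p[2]),r.tolist())
p,r=fit([(c,[(-50,82,78),(50,82,78),(-50,-82,78),(50,-82,78)],px([(53,137),(145,108),(172,192),(265,158)]))],.01,[.6,.3,0])
print('bench',p,np.degrees(p[2]),r.tolist())
E
```

```text
bay [ 0.56670004 -0.19566741 -0.00856286] -0.4906160242671233 [[-0.4, -1.3], [0.2, -0.4], [1.6, -0.3], [-0.4, -0.9], [-0.4, 2.2]]
bench [ 0.57332268  0.1540567  -0.04541457] -2.6020633991827262 [[0.0, 0.2], [-0.0, -0.1], [-0.2, 0.0], [0.2, -0.2]]
```

>>> play_rows(motion=[{"x": 0.86,"y": 0.755,"z": -0.16},{"x": 0.86,"y": 0.755,"z": -0.16},{"x": 0.86,"y": 0.755,"z": -0.16},{"x": 0.86,"y": 0.755,"z": -0.16},{"x": 0.86,"y": 0.755,"z": -0.16},{"x": 0.86,"y": 0.755,"z": -0.16},{"x": 0.86,"y": 0.755,"z": -0.16},{"x": 0.86,"y": 0.755,"z": -0.16},{"x": 0.86,"y": 0.755,"z": -0.16},{"x": 0.86,"y": 0.755,"z": -0.16},{"x": 0.86,"y": 0.755,"z": -0.16},{"x": 0.86,"y": 0.755,"z": -0.16},{"x": 0.86,"y": 0.755,"z": -0.16},{"x": 0.86,"y": 0.755,"z": -0.16},{"x": 0.86,"y": 0.755,"z": -0.16},{"x": 0.86,"y": 0.755,"z": -0.16},{"x": 0.86,"y": 0.755,"z": -0.16},{"x": 0.86,"y": 0.755,"z": -0.16},{"x": 0.86,"y": 0.755,"z": -0.16},{"x": 0.86,"y": 0.755,"z": -0.16}])

```text
$.motion[0]: bad value
```

>>> play_rows(motion=[{"rz": 1},{"rz": 1},{"rz": 1},{"rz": 1},{"rz": 1},{"rz": 1},{"rz": 1},{"rz": 1},{"rz": 1},{"rz": 1},{"rz": 1},{"rz": 1},{"rz": 1},{"rz": 1},{"rz": 1},{"rz": 1},{"rz": 1},{"rz": 1},{"rz": 1},{"rz": 1}])

```text
$.motion[0]: bad value
```

>>> play_rows(motion=[{"rz": 1},{"rz": 1},{"rz": 1},{"rz": 1},{"rz": 1},{"rz": 1},{"rz": 1},{"rz": 1},{"rz": 1},{"rz": 1},{"rz": 1},{"rz": 1},{"rz": 1},{"rz": 1},{"rz": 1},{"rz": 1},{"rz": 1},{"rz": 1},{"rz": 1},{"rz": 1}])

```text
$.motion[0]: bad value
```

>>> play_rows(motion=[{"rz": 0.5},{"x": 0}])

```text
$.motion[0]: bad value
```

>>> play_rows(motion=[{"x": 0.86,"y": 0.755,"z": -0.16,"rx": 0,"ry": 0,"rz": 0}])

```text
clock: 0.28
tool_pos: [0.2217, 0.6179, 0.2291]
orientation: [179.9, -0.0, -17.9]
force: [-0.4, -0.3, 0.2]
opening: 0.0878
gripper_force: 0.0
```

>>> play_rows(motion=[{"x": 0.86,"y": 0.755,"z": -0.16,"rx": 0,"ry": 0,"rz": 0},{"x": 0.86,"y": 0.755,"z": -0.16,"rx": 0,"ry": 0,"rz": 0},{"x": 0.86,"y": 0.755,"z": -0.16,"rx": 0,"ry": 0,"rz": 0},{"x": 0.86,"y": 0.755,"z": -0.16,"rx": 0,"ry": 0,"rz": 0},{"x": 0.86,"y": 0.755,"z": -0.16,"rx": 0,"ry": 0,"rz": 0},{"x": 0.86,"y": 0.755,"z": -0.16,"rx": 0,"ry": 0,"rz": 0},{"x": 0.86,"y": 0.755,"z": -0.16,"rx": 0,"ry": 0,"rz": 0},{"x": 0.86,"y": 0.755,"z": -0.16,"rx": 0,"ry": 0,"rz": 0},{"x": 0.86,"y": 0.755,"z": -0.16,"rx": 0,"ry": 0,"rz": 0},{"x": 0.86,"y": 0.755,"z": -0.16,"rx": 0,"ry": 0,"rz": 0},{"x": 0.86,"y": 0.755,"z": -0.16,"rx": 0,"ry": 0,"rz": 0},{"x": 0.86,"y": 0.755,"z": -0.16,"rx": 0,"ry": 0,"rz": 0},{"x": 0.86,"y": 0.755,"z": -0.16,"rx": 0,"ry": 0,"rz": 0},{"x": 0.86,"y": 0.755,"z": -0.16,"rx": 0,"ry": 0,"rz": 0},{"x": 0.86,"y": 0.755,"z": -0.16,"rx": 0,"ry": 0,"rz": 0},{"x": 0.86,"y": 0.755,"z": -0.16,"rx": 0,"ry": 0,"rz": 0},{"x": 0.86,"y": 0.755,"z": -0.16,"rx": 0,"ry": 0,"rz": 0},{"x": 0.86,"y": 0.755,"z": -0.16,"rx": 0,"ry": 0,"rz": 0},{"x": 0.86,"y": 0.755,"z": -0.16,"rx": 0,"ry": 0,"rz": 0}])

```text
clock: 2.65
tool_pos: [0.501, 0.1489, 0.3069]
orientation: [-180.0, -0.0, -17.9]
force: [-0.5, 0.6, -0.4]
opening: 0.0877
gripper_force: 0.0
```

>>> play_rows(motion=[{"x": 0,"y": 0,"z": 0,"rx": 0,"ry": 0,"rz": 1},{"x": 0,"y": 0,"z": 0,"rx": 0,"ry": 0,"rz": 1},{"x": 0,"y": 0,"z": 0,"rx": 0,"ry": 0,"rz": 1},{"x": 0,"y": 0,"z": 0,"rx": 0,"ry": 0,"rz": 1},{"x": 0,"y": 0,"z": 0,"rx": 0,"ry": 0,"rz": 1},{"x": 0,"y": 0,"z": 0,"rx": 0,"ry": 0,"rz": 1},{"x": 0,"y": 0,"z": 0,"rx": 0,"ry": 0,"rz": 1},{"x": 0,"y": 0,"z": 0,"rx": 0,"ry": 0,"rz": 1},{"x": 0,"y": 0,"z": 0,"rx": 0,"ry": 0,"rz": 1},{"x": 0,"y": 0,"z": 0,"rx": 0,"ry": 0,"rz": 1},{"x": 0,"y": 0,"z": 0,"rx": 0,"ry": 0,"rz": 1},{"x": 0,"y": 0,"z": 0,"rx": 0,"ry": 0,"rz": 1},{"x": 0,"y": 0,"z": 0,"rx": 0,"ry": 0,"rz": 1},{"x": 0,"y": 0,"z": 0,"rx": 0,"ry": 0,"rz": 1},{"x": 0,"y": 0,"z": 0,"rx": 0,"ry": 0,"rz": 1},{"x": 0,"y": 0,"z": 0,"rx": 0,"ry": 0,"rz": 1},{"x": 0,"y": 0,"z": 0,"rx": 0,"ry": 0,"rz": 1},{"x": 0,"y": 0,"z": 0,"rx": 0,"ry": 0,"rz": 1},{"x": 0,"y": 0,"z": 0,"rx": 0,"ry": 0,"rz": 1},{"x": 0,"y": 0,"z": 0,"rx": 0,"ry": 0,"rz": 1}])

```text
clock: 5.15
tool_pos: [0.5006, 0.1497, 0.3066]
orientation: [180.0, -0.0, -98.1]
force: [0.5, -0.0, -0.3]
opening: 0.0875
gripper_force: 0.0
```

>>> play_rows(motion=[{"x": 0,"y": 0,"z": 0,"rx": 0,"ry": 0,"rz": 1},{"x": 0,"y": 0,"z": 0,"rx": 0,"ry": 0,"rz": 1},{"x": 0,"y": 0,"z": 0,"rx": 0,"ry": 0,"rz": 1},{"x": 0,"y": 0,"z": 0,"rx": 0,"ry": 0,"rz": 1},{"x": 0,"y": 0,"z": 0,"rx": 0,"ry": 0,"rz": 1},{"x": 0,"y": 0,"z": 0,"rx": 0,"ry": 0,"rz": 1},{"x": 0,"y": 0,"z": 0,"rx": 0,"ry": 0,"rz": 1},{"x": 0,"y": 0,"z": 0,"rx": 0,"ry": 0,"rz": 1},{"x": 0,"y": 0,"z": 0,"rx": 0,"ry": 0,"rz": 1},{"x": 0,"y": 0,"z": 0,"rx": 0,"ry": 0,"rz": 1},{"x": 0,"y": 0,"z": 0,"rx": 0,"ry": 0,"rz": 1},{"x": 0,"y": 0,"z": 0,"rx": 0,"ry": 0,"rz": 1},{"x": 0,"y": 0,"z": 0,"rx": 0,"ry": 0,"rz": 1},{"x": 0,"y": 0,"z": 0,"rx": 0,"ry": 0,"rz": 1},{"x": 0,"y": 0,"z": 0,"rx": 0,"ry": 0,"rz": 1},{"x": 0,"y": 0,"z": 0,"rx": 0,"ry": 0,"rz": 1},{"x": 0,"y": 0,"z": 0,"rx": 0,"ry": 0,"rz": 1},{"x": 0,"y": 0,"z": 0,"rx": 0,"ry": 0,"rz": 1},{"x": 0,"y": 0,"z": 0,"rx": 0,"ry": 0,"rz": 1},{"x": 0,"y": 0,"z": 0,"rx": 0,"ry": 0,"rz": 1}])

```text
clock: 7.65
tool_pos: [0.5006, 0.1497, 0.3067]
orientation: [180.0, 0.0, -178.1]
force: [0.4, -0.9, -0.1]
opening: 0.0878
gripper_force: 0.0
```

>>> play_rows(motion=[{"x": 0,"y": 0,"z": 0,"rx": 0,"ry": 0,"rz": 0.5},{"x": 0,"y": 0,"z": 0,"rx": 0,"ry": 0,"rz": 0},{"x": 0,"y": 0,"z": 0,"rx": 0,"ry": 0,"rz": 0}])

```text
clock: 8.02
tool_pos: [0.5007, 0.1505, 0.3066]
orientation: [180.0, 0.0, -179.9]
force: [0.1, 0.4, 0.4]
opening: 0.0876
gripper_force: 0.0
```

```bash
python3 - <<'E'
from plant import ctrl,cams
import cv2,json
o=ctrl.get_obs();print(o['joint_pos'],o['tool_pos'],o['orientation'])
c=cams.get_calibration('wrist');i=cams.snapshot('wrist');print(c)
json.dump({k:(v.tolist() if hasattr(v,'tolist') else v) for k,v in c.items()},open('w1.json','w'))
cv2.imwrite("pics/w1.png",i);cv2.imwrite("pics/w1b.png",cv2.resize(i,(800,600),interpolation=cv2.INTER_CUBIC))
E
```

```text
[ 3.82531501e+01  3.53913409e+00 -1.07740931e+01 -2.41839998e-04
 -7.56828864e+01 -1.28125800e+02] [0.50068885 0.15051468 0.30659844] [ 1.79997416e+02  2.91259794e-03 -1.79872710e+02]
{'vertical_fov': 63.00458592451412, 'cx': 254.36737111058997, 'cy': 184.45424865017077, 'k1': 0.011826257287350782, 'position': array([0.43443589, 0.14930222, 0.46481381]), 'rotation': array([-1.45760078e+01, -7.47919132e-03,  9.00230512e+01])}
```

View pics/w1b.png

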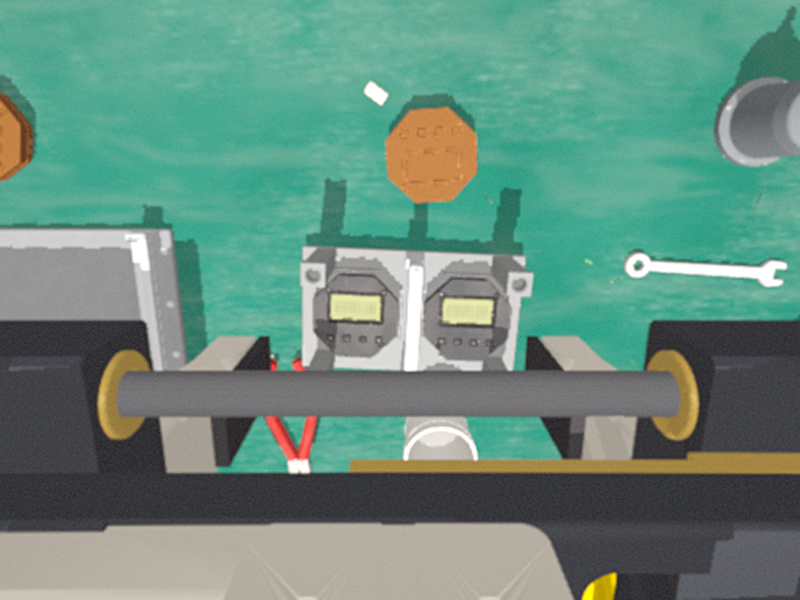

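The wrist view shows the bench tray with its front sockets at about (314,275) and (519,284), the front bar end at (413,263) and the pliers and cup behind it. I'll refine the sockets to sub-pixel.

```bash
cat >> h.py <<'E'
import cv2,json
def cal(f): 
    c=json.load(open(f)); return {k:(np.array(v) if isinstance(v,list) else v) for k,v in c.items()}
def pole(c,px,z):
    g=lambda q:(proj(c,[[q[0],q[1],z]])-px).ravel()
    return least_squares(g,[.5,0]).x
E
python3 - <<'E'
from h import *
c=cal('w1.json');g=cv2.cvtColor(cv2.imread('pics/w1.png'),cv2.COLOR_BGR2GRAY).astype(int)
for x,y in((201,176),(332,182)):
    print(g[y-9:y+10,x-9:x+10])
print(pole(c,(314*.64-.2,275*.64-.2),.088),pole(c,(519*.64-.2,284*.64-.2),.088))
p,r=fit([(c,[(-50,-82,78),(-50,82,78),(-60,-104,6),(-60,104,6)],np.array([(314,275),(519,284),(302,248),(524,256)])*.64-.2)],.01,[.57,.15,0]);print(p,np.degrees(p[2]),r.tolist())
E
```

```text
[[148 143 142 141 134 133 125 126 124 130 125 121 119 117 116 119 114 111
  111]
 [174 184 184 182 182 180 175 171 170 171 169 169 163 158 159 154 128 109
  107]
 [188 213 215 215 216 215 215 214 212 213 214 217 213 214 212 201 154 115
  108]
 [188 216 218 219 218 218 215 214 217 218 217 217 220 221 222 209 159 117
  102]
 [185 215 218 217 214 207 202 200 213 214 214 215 216 218 219 209 159 113
  104]
 [187 214 221 210 201 183 168 179 204 209 206 203 211 217 219 211 158 115
  110]
 [189 215 214 200 173 148 149 156 168 171 168 178 202 213 218 208 157 109
  107]
 [191 212 209 186 148 132 148 153 151 151 153 161 181 207 218 207 145 107
  106]
 [189 214 208 180 136 131 151 156 156 155 150 152 171 198 219 208 143 102
  108]
 [191 213 207 176 135 121 138 151 157 158 153 153 167 196 218 207 142  98
  115]
 [189 214 212 183 145 119 126 143 151 153 152 151 164 195 218 208 147 106
  131]
 [185 215 216 195 166 135 119 121 129 138 137 144 170 200 218 207 142 111
  140]
 [186 215 219 207 182 160 135 129 125 127 134 153 186 211 218 206 143 120
  148]
 [185 216 220 214 205 188 169 156 154 161 172 1
[... 1437 characters left out ...]
 162 132 127 128 129 144 174 197 212 214 208 161
  126]
 [124 172 212 216 215 207 187 172 166 167 170 180 196 208 215 215 208 158
  128]
 [142 180 214 217 214 213 209 202 194 195 197 205 213 216 217 214 196 153
  128]
 [153 178 206 214 214 215 216 214 213 212 212 211 212 214 213 210 194 150
  132]
 [155 159 175 209 212 212 214 213 215 215 203 198 196 197 198 194 177 145
  133]
 [144 135 159 210 212 211 214 215 216 209 176 155 154 153 156 155 146 134
  133]
 [133 127 162 212 212 212 213 214 214 208 163 131 134 134 132 133 134 133
  135]]
[0.52141485 0.08326458] [0.52867958 0.24552188]
[ 0.57549508  0.16194225 -0.03992955] -2.287794925092183 [[-1.0, 0.7], [0.3, 0.1], [-0.2, -0.7], [1.0, -0.1]]
```

```bash
cat >> h.py <<'E'
def hole(g,x,y,w=7,t=195):
    m=np.clip(t-g[y-w:y+w+1,x-w:x+w+1].astype(float),0,30)
    n,l,st,ct=cv2.connectedComponentsWithStats((m>0).astype('uint8'))
    k=l[w,w]; m=m*(l==k); Y,X=np.mgrid[-w:w+1,-w:w+1]
    return np.array([x+(X*m).sum()/m.sum(),y+(Y*m).sum()/m.sum()]),st[k]
E
python3 - <<'E'
from h import *
c=cal('w1.json');g=cv2.cvtColor(cv2.imread('pics/w1.png'),cv2.COLOR_BGR2GRAY)
q=[hole(g,200,177,6),hole(g,332,182,6)];print(q)
for z in(.086,.088):
  a,b=[pole(c,t[0],z) for t in q];d=b-a;print(a,b,np.hypot(*d),np.degrees(np.arctan2(-d[0],d[1])))
for p in ((413,263),): print('barfront',pole(c,np.array(p)*.64-.2,.08))
p,r=fit([(c,[(-50,-82,78),(-50,82,78)],np.array([t[0] for t in q]))],.01,[.57,.15,0]);print(p,np.degrees(p[2]),r.tolist())
E
```

```text
[(array([199.68090329, 176.26804124]), array([ 1,  1, 10, 10, 79], dtype=int32)), (array([332.04862155, 182.06165414]), array([ 1,  2, 11, 10, 78], dtype=int32))]
[0.52247278 0.081551  ] [0.52982406 0.24618328] 0.16479631927198374 -2.55671527266381
[0.52200797 0.0819087 ] [0.52932044 0.24567178] 0.16392625427925575 -2.556715272663853
barfront [0.513363   0.16159579]
[ 0.57561652  0.16155981 -0.04462883] -2.557043664417699 [[-0.0, -0.0], [0.0, 0.0]]
```

>>> play_rows(motion=[{"x": 0.2,"y": -1,"z": 0,"rx": 0,"ry": 0,"rz": 0},{"x": 0.25,"y": -1,"z": 0,"rx": 0,"ry": 0,"rz": 0},{"x": 0.25,"y": -1,"z": 0,"rx": 0,"ry": 0,"rz": 0},{"x": 0.25,"y": -1,"z": 0,"rx": 0,"ry": 0,"rz": 0},{"x": 0.25,"y": -1,"z": 0,"rx": 0,"ry": 0,"rz": 0},{"x": 0.25,"y": -1,"z": 0,"rx": 0,"ry": 0,"rz": 0},{"x": 0.25,"y": -1,"z": 0,"rx": 0,"ry": 0,"rz": 0},{"x": 0.25,"y": -1,"z": 0,"rx": 0,"ry": 0,"rz": 0},{"x": 0.25,"y": -1,"z": 0,"rx": 0,"ry": 0,"rz": 0},{"x": 0.25,"y": -1,"z": 0,"rx": 0,"ry": 0,"rz": 0},{"x": 0.25,"y": -1,"z": 0,"rx": 0,"ry": 0,"rz": 0},{"x": 0.25,"y": -1,"z": 0,"rx": 0,"ry": 0,"rz": 0},{"x": 0.25,"y": -1,"z": 0,"rx": 0,"ry": 0,"rz": 0},{"x": 0.25,"y": -0.8,"z": 0,"rx": 0,"ry": 0,"rz": 0},{"x": 0,"y": 0,"z": 0,"rx": 0,"ry": 0,"rz": 0},{"x": 0,"y": 0,"z": 0,"rx": 0,"ry": 0,"rz": 0}])

```text
clock: 10.07
tool_pos: [0.4144, -0.1947, 0.3067]
orientation: [180.0, 0.0, -180.0]
force: [0.7, 0.6, -0.4]
opening: 0.0878
gripper_force: 0.0
```

```bash
cat > shot.py <<'E'
import sys,cv2,json
from plant import ctrl,cams
n=sys.argv[1]; o=ctrl.get_obs();print(o['clock'],o['joint_pos'].round(1),o['tool_pos'],o['orientation'])
c=cams.get_calibration('wrist');i=cams.snapshot('wrist')
json.dump({k:(v.tolist() if hasattr(v,'tolist') else v) for k,v in c.items()},open(n+'.json','w'))
cv2.imwrite(f"pics/{n}.png",i);cv2.imwrite(f"pics/{n}b.png",cv2.resize(i,(800,600),interpolation=cv2.INTER_CUBIC))
E
python3 shot.py w2
```

```text
10.075 [ -0.4  -3.2 -17.5  -0.  -75.7 -89.6] [ 0.41436914 -0.19466115  0.30670403] [ 1.79994186e+02  2.42640782e-02 -1.79976498e+02]
```

View pics/w2b.png

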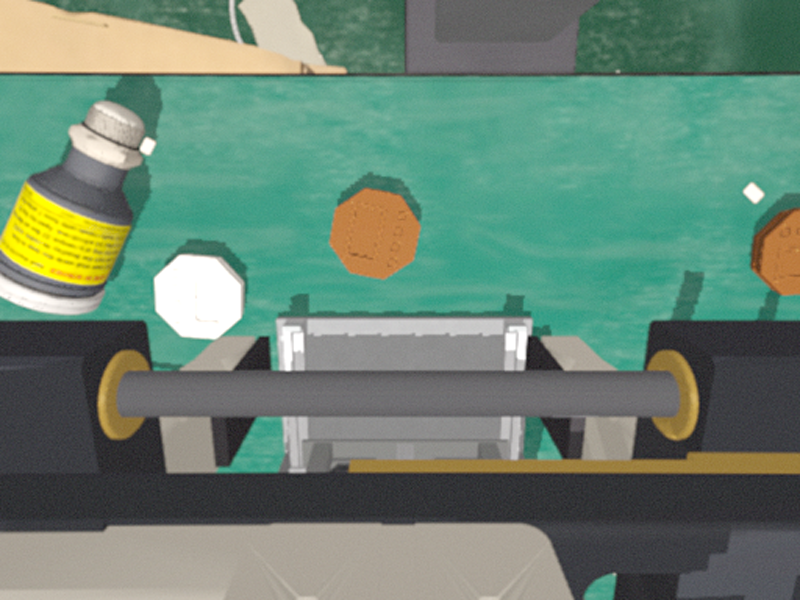

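The bay's front edge runs from (278,318) to (531,319), so its yaw is nearly zero. The bar is hidden by the gripper, so I'll lean the tool and look again.

```bash
python3 - <<'E'
from h import *
c=cal('w2.json');f=lambda x,y:np.array((x,y))*.64-.2
for z in (0,.024,.031): print(z,pole(c,f(278,318),z),pole(c,f(531,319),z))
E
```

```text
0 [ 0.49932859 -0.31519746] [ 0.50074333 -0.06309208]
0.024 [ 0.49151993 -0.30903211] [ 0.49286163 -0.06994164]
0.031 [ 0.4892424  -0.30723389] [ 0.4905628  -0.07193942]
```

>>> play_rows(motion=[{"x": 0,"y": 0,"z": 0,"rx": 0,"ry": -1,"rz": 0},{"x": 0,"y": 0,"z": 0,"rx": 0,"ry": -1,"rz": 0},{"x": 0,"y": 0,"z": 0,"rx": 0,"ry": -1,"rz": 0},{"x": 0,"y": 0,"z": 0,"rx": 0,"ry": -1,"rz": 0},{"x": 0,"y": 0,"z": 0,"rx": 0,"ry": -1,"rz": 0},{"x": 0,"y": 0,"z": 0,"rx": 0,"ry": -1,"rz": 0},{"x": 0,"y": 0,"z": 0,"rx": 0,"ry": -1,"rz": 0},{"x": 0,"y": 0,"z": 0,"rx": 0,"ry": -1,"rz": 0},{"x": 0,"y": 0,"z": 0,"rx": 0,"ry": -0.75,"rz": 0},{"x": -0.65,"y": 0.1,"z": 0.46,"rx": 0,"ry": 0,"rz": 0},{"x": -0.65,"y": 0.1,"z": 0.46,"rx": 0,"ry": 0,"rz": 0},{"x": 0,"y": 0,"z": 0,"rx": 0,"ry": 0,"rz": 0}], fingers=0.2)

```text
clock: 11.62
tool_pos: [0.4566, -0.1888, 0.3059]
orientation: [-180.0, 34.9, -179.8]
force: [-0.4, 0.3, -0.0]
opening: 0.0524
gripper_force: 0.0
```

```bash
python3 shot.py w3
```

```text
11.625 [  0.6 -19.4 -38.5   0.5 -36.  -90.7] [ 0.45664923 -0.1887683   0.30593637] [-179.97958692   34.8882812  -179.83602308]
```

View pics/w3b.png

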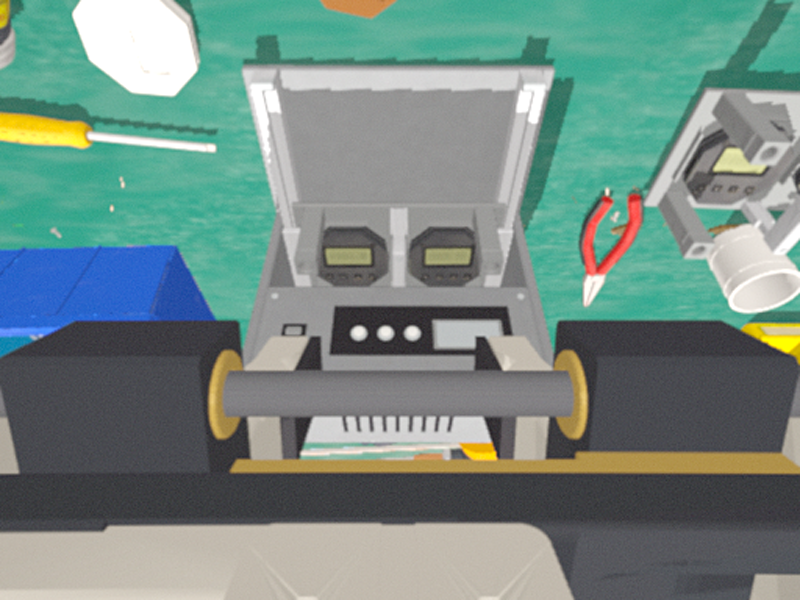

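The leaned view shows the bay clearly: bar front end at about (400,208), the head's lower front edge at row 287, and the front base corners at (244,68) and (553,66).

```bash
python3 - <<'E'
from h import *
c=cal('w3.json');f=lambda x,y:np.array((x,y))*.64-.2
print('bar front',pole(c,f(391,208),.094),pole(c,f(409,208),.094))
print('bar at lip',pole(c,f(389,284),.094),pole(c,f(408.5,284),.094))
print('head edge',pole(c,f(400,288),.108))
print('front base',pole(c,f(244,69),0.0),pole(c,f(553,67),0.0))
E
```

```text
bar front [ 0.56765665 -0.19542194] [ 0.56764285 -0.18103641]
bar at lip [ 0.66011278 -0.19820371] [ 0.6600937  -0.17981547]
head edge [ 0.64956332 -0.18791517]
front base [ 0.50067309 -0.31575555] [ 0.49880792 -0.06363614]
```

```bash
python3 - <<'E'
from h import *
c=cal('w3.json')
for p in [(.622,-.188,.094),(.622,-.188,.072),(.622,-.188,.03)]: print(p,(proj(c,[p])+.2)/.64)
g=cv2.cvtColor(cv2.imread('pics/w3.png'),cv2.COLOR_BGR2GRAY)
print(g[125:190,255]); print(g[150,235:275]);print(g[172,235:275])
i=cv2.imread('pics/w3.png')[115:195,150:370];cv2.imwrite('pics/w3c.png',cv2.resize(i,None,fx=3.6,fy=3.6,interpolation=cv2.INTER_CUBIC))
E
```

```text
(0.622, -0.188, 0.094) [[399.99414465 255.67668404]]
(0.622, -0.188, 0.072) [[399.92730438 238.4110331 ]]
(0.622, -0.188, 0.03) [[399.81101372 208.32896862]]
[148 149 148 145 144 160 166 161 184 205 205 203 204 202 203 204 205 205
 204 204 202 202 206 205 205 204 201 201 203 201 202 204 207 207 207 207
 216 215 201 198 195 193 196 199 201 199 198 199 199 197 197 199 199 197
 199 197 200 196 173 152 149 148 148 151 150]
[ 70  74  71  75  72  74  89 122 143 151 152 155 149 151 154 165 182 203
 202 203 204 205 205 199 175 167 161 153 149 152 154 142 121  96  77  72
  77  73  70  68]
[ 99 102 101  98 102  91  90  92  89  89  91  92  97 119 150 160 182 197
 201 201 199 199 198 189 163 138 123 107  95  96  95  93  90  87  85  86
  81  87  88  81]
```

View pics/w3c.png

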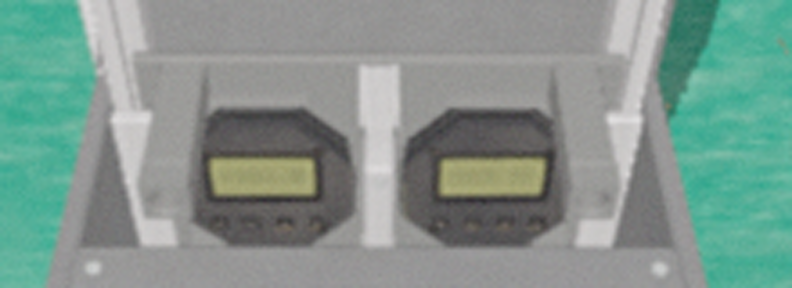

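The crop shows the bar end centred between the modules (crop ~380,110), agreeing with y ≈ -0.188. Approaching along the tool axis.

>>> play_rows(motion=[{"x": -0.05,"y": 0,"z": 0.9,"rx": 0,"ry": 0,"rz": 0},{"x": -0.05,"y": 0,"z": 0.9,"rx": 0,"ry": 0,"rz": 0},{"x": -0.05,"y": 0,"z": 0.9,"rx": 0,"ry": 0,"rz": 0},{"x": -0.05,"y": 0,"z": 0.9,"rx": 0,"ry": 0,"rz": 0},{"x": -0.05,"y": 0,"z": 0.9,"rx": 0,"ry": 0,"rz": 0},{"x": -0.05,"y": 0,"z": 0.9,"rx": 0,"ry": 0,"rz": 0},{"x": -0.05,"y": 0,"z": 0.9,"rx": 0,"ry": 0,"rz": 0},{"x": -0.05,"y": 0,"z": 0.9,"rx": 0,"ry": 0,"rz": 0},{"x": -0.05,"y": 0,"z": 0.9,"rx": 0,"ry": 0,"rz": 0},{"x": -0.05,"y": 0,"z": 0.9,"rx": 0,"ry": 0,"rz": 0},{"x": 0,"y": 0,"z": 0,"rx": 0,"ry": 0,"rz": 0}])

```text
clock: 13.05
tool_pos: [0.594, -0.189, 0.127]
orientation: [-180.0, 34.8, -179.9]
force: [-0.7, -0.3, 0.3]
opening: 0.0521
gripper_force: 0.0
```

>>> play_rows(motion=[{"x": -0.02,"y": 0,"z": 0.57,"rx": 0,"ry": 0,"rz": 0},{"x": -0.02,"y": 0.01,"z": 0.57,"rx": 0,"ry": 0,"rz": 0},{"x": -0.02,"y": 0,"z": 0.57,"rx": 0,"ry": 0,"rz": 0},{"x": -0.02,"y": 0.01,"z": 0.57,"rx": 0,"ry": 0,"rz": 0},{"x": -0.02,"y": 0,"z": 0.57,"rx": 0,"ry": 0,"rz": 0},{"x": 0,"y": 0,"z": 0,"rx": 0,"ry": 0,"rz": 0}])

```text
clock: 13.8
tool_pos: [0.6377, -0.1889, 0.0719]
orientation: [179.9, 35.0, -180.0]
force: [0.3, 0.4, 0.7]
opening: 0.0526
gripper_force: 0.0
```

>>> play_rows(motion=[{"x": 0,"y": 0,"z": 0,"rx": 0,"ry": 0,"rz": 0},{"x": 0,"y": 0,"z": 0,"rx": 0,"ry": 0,"rz": 0},{"x": 0,"y": 0,"z": 0,"rx": 0,"ry": 0,"rz": 0},{"x": 0,"y": 0,"z": 0,"rx": 0,"ry": 0,"rz": 0},{"x": 0,"y": 0,"z": 0,"rx": 0,"ry": 0,"rz": 0},{"x": 0,"y": 0,"z": 0,"rx": 0,"ry": 0,"rz": 0}], fingers=-1)

```text
clock: 14.55
tool_pos: [0.6369, -0.1889, 0.0726]
orientation: [179.9, 35.0, -179.9]
force: [-3.4, 1.3, 4.9]
opening: 0.0118
gripper_force: 30.0
```

>>> play_rows(motion=[{"x": 0.082,"y": 0,"z": -0.0574,"rx": 0,"ry": 0,"rz": 0},{"x": 0.164,"y": 0,"z": -0.1147,"rx": 0,"ry": 0,"rz": 0},{"x": 0.246,"y": 0,"z": -0.172,"rx": 0,"ry": 0,"rz": 0},{"x": 0.246,"y": 0,"z": -0.172,"rx": 0,"ry": 0,"rz": 0},{"x": 0.246,"y": 0,"z": -0.172,"rx": 0,"ry": 0,"rz": 0},{"x": 0.246,"y": 0,"z": -0.172,"rx": 0,"ry": 0,"rz": 0},{"x": 0.246,"y": 0,"z": -0.172,"rx": 0,"ry": 0,"rz": 0},{"x": 0.246,"y": 0,"z": -0.172,"rx": 0,"ry": 0,"rz": 0},{"x": 0.246,"y": 0,"z": -0.172,"rx": 0,"ry": 0,"rz": 0},{"x": 0,"y": 0,"z": 0,"rx": 0,"ry": 0,"rz": 0}])

```text
clock: 15.8
tool_pos: [0.5759, -0.1892, 0.0725]
orientation: [179.9, 35.0, -180.0]
force: [-5.4, 2.3, 12.0]
opening: 0.012
gripper_force: 30.0
```

>>> play_rows(motion=[{"x": 0.23,"y": 0,"z": -0.161,"rx": 0,"ry": 0,"rz": 0},{"x": 0.23,"y": 0,"z": -0.161,"rx": 0,"ry": 0,"rz": 0},{"x": 0.23,"y": 0,"z": -0.161,"rx": 0,"ry": 0,"rz": 0},{"x": 0.23,"y": 0,"z": -0.161,"rx": 0,"ry": 0,"rz": 0},{"x": 0.23,"y": 0,"z": -0.161,"rx": 0,"ry": 0,"rz": 0},{"x": 0.23,"y": 0,"z": -0.161,"rx": 0,"ry": 0,"rz": 0},{"x": 0.12,"y": 0,"z": -0.085,"rx": 0,"ry": 0,"rz": 0},{"x": 0,"y": 0,"z": 0,"rx": 0,"ry": 0,"rz": 0},{"x": 0,"y": 0,"z": 0,"rx": 0,"ry": 0,"rz": 0}])

```text
clock: 16.92
tool_pos: [0.5306, -0.1893, 0.0725]
orientation: [179.9, 35.0, -179.9]
force: [-2.5, 0.3, 10.5]
opening: 0.0116
gripper_force: 30.0
```

>>> play_rows(motion=[{"x": 0,"y": 0,"z": 0,"rx": 0,"ry": 0,"rz": 0},{"x": 0,"y": 0,"z": 0,"rx": 0,"ry": 0,"rz": 0},{"x": 0,"y": 0,"z": 0,"rx": 0,"ry": 0,"rz": 0},{"x": 0,"y": 0,"z": 0,"rx": 0,"ry": 0,"rz": 0}], fingers=0.2)

```text
clock: 17.42
tool_pos: [0.5307, -0.1892, 0.0719]
orientation: [179.9, 34.9, -179.9]
force: [-0.5, 0.8, -0.3]
opening: 0.0461
gripper_force: 0.0
```

>>> play_rows(motion=[{"x": 0,"y": 0,"z": -0.5,"rx": 0,"ry": 0,"rz": 0},{"x": 0,"y": 0,"z": -0.9,"rx": 0,"ry": 0,"rz": 0},{"x": 0,"y": 0,"z": -1,"rx": 0,"ry": 0,"rz": 0},{"x": 0,"y": 0,"z": -1,"rx": 0,"ry": 0,"rz": 0},{"x": 0,"y": 0,"z": -1,"rx": 0,"ry": 0,"rz": 0},{"x": 0,"y": 0,"z": -1,"rx": 0,"ry": 0,"rz": 0},{"x": 0,"y": 0,"z": -0.6,"rx": 0,"ry": 0,"rz": 0},{"x": 0,"y": 0,"z": 0,"rx": 0,"ry": 1,"rz": 0},{"x": 0,"y": 0,"z": 0,"rx": 0,"ry": 1,"rz": 0},{"x": 0,"y": 0,"z": 0,"rx": 0,"ry": 1,"rz": 0},{"x": 0,"y": 0,"z": 0,"rx": 0,"ry": 1,"rz": 0},{"x": 0,"y": 0,"z": 0,"rx": 0,"ry": 1,"rz": 0},{"x": 0,"y": 0,"z": 0,"rx": 0,"ry": 1,"rz": 0},{"x": 0,"y": 0,"z": 0,"rx": 0,"ry": 1,"rz": 0},{"x": 0,"y": 0,"z": 0,"rx": 0,"ry": 1,"rz": 0},{"x": 0,"y": 0,"z": 0,"rx": 0,"ry": 0.75,"rz": 0},{"x": -0.7,"y": 0,"z": -1,"rx": 0,"ry": 0,"rz": 0},{"x": -0.8,"y": -0.2,"z": -1,"rx": 0,"ry": 0,"rz": 0},{"x": -0.7,"y": -0.2,"z": -1,"rx": 0,"ry": 0,"rz": 0},{"x": 0,"y": 0,"z": -1,"rx": 0,"ry": 0,"rz": 0}])

```text
clock: 19.92
tool_pos: [0.5008, -0.1997, 0.2951]
orientation: [179.9, -0.1, -179.9]
force: [-0.2, 0.3, 0.1]
opening: 0.0523
gripper_force: 0.0
```

>>> play_rows(motion=[{"x": 0,"y": 0,"z": -0.4,"rx": 0,"ry": 0,"rz": 0},{"x": 0,"y": 0,"z": 0,"rx": 0,"ry": 0,"rz": 0},{"x": 0,"y": 0,"z": 0,"rx": 0,"ry": 0,"rz": 0}])

```text
clock: 20.3
tool_pos: [0.4995, -0.1994, 0.3041]
orientation: [179.9, -0.1, -179.9]
force: [0.2, -0.9, -0.5]
opening: 0.0521
gripper_force: 0.0
```

```bash
python3 shot.py w4
```

```text
20.3 [ -0.9   5.2  -9.2  -0.1 -75.7 -88.9] [ 0.49946559 -0.19936906  0.30413278] [ 1.79906141e+02 -8.45988482e-02 -1.79873730e+02]
```

View pics/w4b.png

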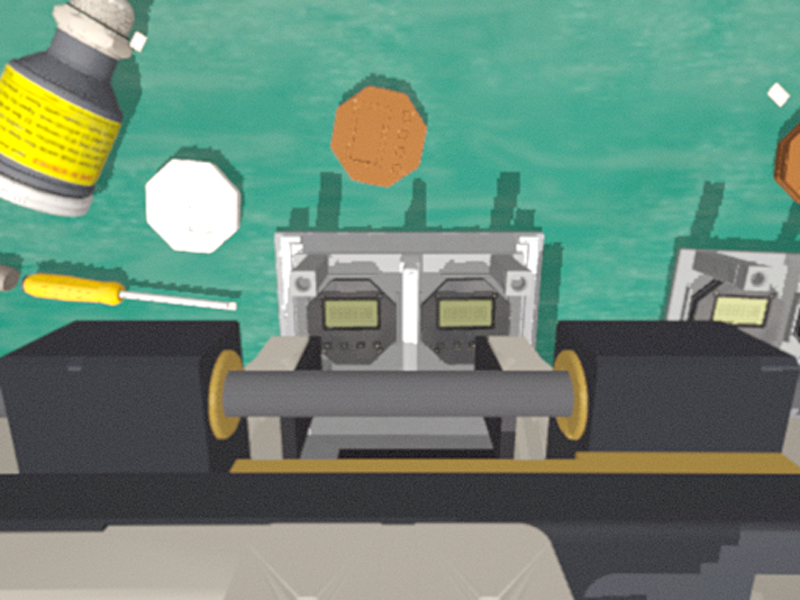

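The tray is drawn out with both modules in their pockets; its front sockets are at (303,283) and (517,282).

```bash
python3 - <<'E'
from h import *
c=cal('w4.json');g=cv2.cvtColor(cv2.imread('pics/w4.png'),cv2.COLOR_BGR2GRAY)
q=[hole(g,194,181,6),hole(g,331,180,6)];print(q)
p,r=fit([(c,[(-50,-82,78),(-50,82,78)],np.array([t[0] for t in q]))],.024,[.57,-.18,0]);print(p,np.degrees(p[2]),r.tolist())
f=lambda x,y:np.array((x,y))*.64-.2
print('base front',pole(c,f(275,233),0),pole(c,f(544,233),0))
E
```

```text
[(array([193.23819742, 181.57381974]), array([ 0,  2, 11, 10, 90], dtype=int32)), (array([331.69825554, 181.76379066]), array([ 1,  3, 12, 10, 84], dtype=int32))]
[ 0.57319782 -0.1906048  -0.00155342] -0.08900428051121693 [[0.0, -0.0], [-0.0, -0.0]]
base front [ 0.49865837 -0.31619612] [ 0.4986606  -0.06144441]
```

>>> play_rows(motion=[{"x": -0.295,"y": 0.04,"z": 0.74,"rx": 0,"ry": 0,"rz": 0},{"x": -0.295,"y": 0.04,"z": 0.74,"rx": 0,"ry": 0,"rz": 0},{"x": -0.295,"y": 0.04,"z": 0.74,"rx": 0,"ry": 0,"rz": 0},{"x": -0.295,"y": 0.04,"z": 0.74,"rx": 0,"ry": 0,"rz": 0},{"x": -0.295,"y": 0.04,"z": 0.74,"rx": 0,"ry": 0,"rz": 0},{"x": -0.295,"y": 0.04,"z": 0.74,"rx": 0,"ry": 0,"rz": 0},{"x": -0.295,"y": 0.04,"z": 0.74,"rx": 0,"ry": 0,"rz": 0},{"x": -0.295,"y": 0.04,"z": 0.74,"rx": 0,"ry": 0,"rz": 0},{"x": -0.295,"y": 0.04,"z": 0.74,"rx": 0,"ry": 0,"rz": 0},{"x": -0.295,"y": 0.04,"z": 0.74,"rx": 0,"ry": 0,"rz": 0},{"x": 0,"y": 0,"z": 0,"rx": 0,"ry": 0,"rz": 0},{"x": 0,"y": 0,"z": 0,"rx": 0,"ry": 0,"rz": 0}])

```text
clock: 21.85
tool_pos: [0.5741, -0.1893, 0.1205]
orientation: [179.9, 0.0, -179.9]
force: [1.0, -0.5, 0.8]
opening: 0.0529
gripper_force: 0.0
```

>>> play_rows(motion=[{"x": 0,"y": 0,"z": 0.5,"rx": 0,"ry": 0,"rz": 0},{"x": 0,"y": 0,"z": 0.6,"rx": 0,"ry": 0,"rz": 0},{"x": 0,"y": 0,"z": 0.6,"rx": 0,"ry": 0,"rz": 0},{"x": 0,"y": 0,"z": 0.5,"rx": 0,"ry": 0,"rz": 0},{"x": 0,"y": 0,"z": 0,"rx": 0,"ry": 0,"rz": 0},{"x": 0,"y": 0,"z": 0,"rx": 0,"ry": 0,"rz": 0}])

```text
clock: 22.6
tool_pos: [0.5741, -0.1892, 0.0654]
orientation: [179.9, 0.0, -179.9]
force: [-0.2, 0.5, 0.8]
opening: 0.0528
gripper_force: 0.0
```

>>> play_rows(motion=[{"x": 0,"y": 0,"z": 0,"rx": 0,"ry": 0,"rz": 0},{"x": 0,"y": 0,"z": 0,"rx": 0,"ry": 0,"rz": 0},{"x": 0,"y": 0,"z": 0,"rx": 0,"ry": 0,"rz": 0},{"x": 0,"y": 0,"z": 0,"rx": 0,"ry": 0,"rz": 0},{"x": 0,"y": 0,"z": 0,"rx": 0,"ry": 0,"rz": 0},{"x": 0,"y": 0,"z": 0,"rx": 0,"ry": 0,"rz": 0}], fingers=-1)

```text
clock: 23.35
tool_pos: [0.5738, -0.1892, 0.0653]
orientation: [179.9, -0.0, -179.9]
force: [0.3, 0.5, 1.4]
opening: 0.0117
gripper_force: 30.0
```

>>> play_rows(motion=[{"x": 0,"y": 0,"z": -0.2,"rx": 0,"ry": 0,"rz": 0},{"x": 0,"y": 0,"z": -0.4,"rx": 0,"ry": 0,"rz": 0},{"x": 0,"y": 0,"z": -0.5,"rx": 0,"ry": 0,"rz": 0},{"x": 0,"y": 0,"z": -0.5,"rx": 0,"ry": 0,"rz": 0},{"x": 0,"y": 0,"z": -0.5,"rx": 0,"ry": 0,"rz": 0},{"x": 0,"y": 0,"z": -0.5,"rx": 0,"ry": 0,"rz": 0},{"x": 0,"y": 0,"z": -0.5,"rx": 0,"ry": 0,"rz": 0},{"x": 0,"y": 0,"z": -0.5,"rx": 0,"ry": 0,"rz": 0},{"x": 0,"y": 0,"z": -0.5,"rx": 0,"ry": 0,"rz": 0},{"x": 0,"y": 0,"z": -0.3,"rx": 0,"ry": 0,"rz": 0},{"x": 0,"y": 0,"z": 0,"rx": 0,"ry": 0,"rz": 0},{"x": 0,"y": 0,"z": 0,"rx": 0,"ry": 0,"rz": 0}])

```text
clock: 24.85
tool_pos: [0.5735, -0.1892, 0.1747]
orientation: [179.9, -0.1, -179.9]
force: [0.9, 0.3, -5.8]
opening: 0.0119
gripper_force: 30.0
```

>>> play_rows(motion=[{"x": 0,"y": 0.2,"z": 0,"rx": 0,"ry": 0,"rz": 0},{"x": 0,"y": 0.5,"z": 0,"rx": 0,"ry": 0,"rz": 0},{"x": 0,"y": 0.8,"z": 0,"rx": 0,"ry": 0,"rz": 0},{"x": 0,"y": 0.8,"z": 0,"rx": 0,"ry": 0,"rz": 0},{"x": 0,"y": 0.8,"z": 0,"rx": 0,"ry": 0,"rz": 0},{"x": 0,"y": 0.8,"z": 0,"rx": 0,"ry": 0,"rz": 0},{"x": 0,"y": 0.8,"z": 0,"rx": 0,"ry": 0,"rz": 0},{"x": 0,"y": 0.8,"z": 0,"rx": 0,"ry": 0,"rz": 0},{"x": 0,"y": 0.8,"z": 0,"rx": 0,"ry": 0,"rz": 0},{"x": 0,"y": 0.8,"z": 0,"rx": 0,"ry": 0,"rz": 0},{"x": 0,"y": 0.8,"z": 0,"rx": 0,"ry": 0,"rz": 0},{"x": 0,"y": 0.8,"z": 0,"rx": 0,"ry": 0,"rz": 0},{"x": 0,"y": 0.8,"z": 0,"rx": 0,"ry": 0,"rz": 0},{"x": 0,"y": 0.8,"z": 0,"rx": 0,"ry": 0,"rz": 0},{"x": 0,"y": 0.8,"z": 0,"rx": 0,"ry": 0,"rz": 0},{"x": 0,"y": 0.8,"z": 0,"rx": 0,"ry": 0,"rz": 0},{"x": 0,"y": 0.8,"z": 0,"rx": 0,"ry": 0,"rz": 0},{"x": 0,"y": 0.8,"z": 0,"rx": 0,"ry": 0,"rz": 0},{"x": 0,"y": 0.4,"z": 0,"rx": 0,"ry": 0,"rz": 0},{"x": 0,"y": 0.2,"z": 0,"rx": 0,"ry": 0,"rz": 0}])

```text
clock: 27.35
tool_pos: [0.573, 0.1638, 0.1755]
orientation: [179.9, -0.0, -179.8]
force: [0.6, -0.2, -5.3]
opening: 0.0119
gripper_force: 30.0
```

>>> play_rows(motion=[{"x": 0,"y": 0,"z": 0,"rx": 0,"ry": 0,"rz": 0.2},{"x": 0,"y": 0,"z": 0,"rx": 0,"ry": 0,"rz": 0.2},{"x": 0,"y": 0,"z": 0,"rx": 0,"ry": 0,"rz": 0.215},{"x": 0,"y": 0,"z": 0,"rx": 0,"ry": 0,"rz": 0},{"x": 0,"y": 0,"z": 0,"rx": 0,"ry": 0,"rz": 0}])

```text
clock: 27.98
tool_pos: [0.5731, 0.1631, 0.1757]
orientation: [179.9, 0.0, 177.7]
force: [0.7, -0.6, -5.4]
opening: 0.012
gripper_force: 30.0
```

```bash
python3 shot.py w5;python3 - <<'E'
from plant import ctrl
import numpy as np
print(np.mean([ctrl.get_obs()['tool_pos'] for _ in range(3)],0))
E
```

```text
27.975 [ 3.460e+01  1.530e+01 -1.370e+01 -1.000e-01 -6.090e+01 -1.269e+02] [0.57310611 0.16308454 0.17566401] [1.79927176e+02 1.27451181e-04 1.77660507e+02]
[0.57308401 0.16309854 0.17564006]
```

View pics/w5b.png

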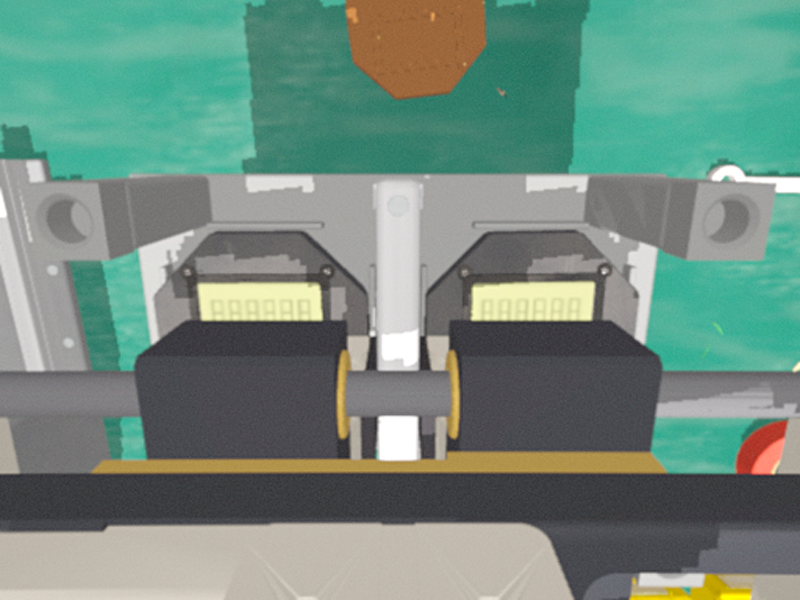

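The carried tray is in the hand with both modules seated; its own front sockets show at (68,218) and (727,216). I'll check its pose in the hand.

```bash
python3 - <<'E'
from h import *
c=cal('w5.json');g=cv2.cvtColor(cv2.imread('pics/w5.png'),cv2.COLOR_BGR2GRAY)
for (x,y) in ((43,139),(465,138)): print(g[y,x-18:x+19],g[y-18:y+19,x])
q=np.array([hole(g,44,139,17,150),hole(g,465,138,17,150)],dtype=object);print(q)
for px in (np.array([t[0] for t in q]),np.array([(69,218),(728,217.)])*.64-.2):
  for z in(.132,.1344):
    p,r=fit([(c,[(-50,-82,78),(-50,82,78)],px)],z,[.57,.16,0]);print(z,p,np.degrees(p[2]),r.tolist())
E
```

```text
[149 149 149 147 138 122 115 122 116 117 116 116 117 117 117 118 119 114
 116 114 136 157 167 164 165 163 165 162 162 164 164 162 157 151 159 164
 161] [164 163 157 152 144 140 134 122 115 114 114 114 113 113 115 113 113 116
 116 119 117 119 117 121 121 124 123 122 127 127 127 126 123 129 144 157
 160]
[163 164 163 156 151 159 165 165 163 160 166 160 165 163 164 161 149 128
 114 117 119 116 116 118 116 115 115 117 118 110 115 119 134 139 148 147
 146] [161 162 161 165 153 147 141 133 122 112 113 116 113 117 116 115 114 114
 114 120 114 116 115 124 123 119 118 124 125 128 126 125 132 127 138 145
 157]
[[array([ 39.31603811, 140.20919613])
  array([  0,   2,  29,  32, 592], dtype=int32)]
 [array([469.2065399 , 140.11735222])
  array([  5,   3,  30,  32, 605], dtype=int32)]]
0.132 [ 0.571044    0.16188491 -0.04264866] -2.443588374419965 [[5.4, -0.2], [-6.1, -0.2]]
0.1344 [ 0.57078703  0.16202607 -0.0426553 ] -2.443968726457377 [[1.5, -0.1], [-1.6, -0.1]]
0.132 [ 0.57061889  0.1623069  -0.04135375] -2.369395567961835 [[1.5, -0.1], [-1.5, -0.1]]
0.1344 [ 0.57047393  0.16232119 -0.04137818] -2.3707952798948027 [[-2.6, 0.2], [2.7, 0.2]]
```

>>> play_rows(motion=[{"x": -0.07,"y": 0,"z": 0.1,"rx": 0,"ry": 0,"rz": 0},{"x": -0.07,"y": 0,"z": 0.2,"rx": 0,"ry": 0,"rz": 0},{"x": 0,"y": 0,"z": 0.25,"rx": 0,"ry": 0,"rz": 0},{"x": 0,"y": 0,"z": 0.25,"rx": 0,"ry": 0,"rz": 0},{"x": 0,"y": 0,"z": 0.25,"rx": 0,"ry": 0,"rz": 0},{"x": 0,"y": 0,"z": 0.2,"rx": 0,"ry": 0,"rz": 0},{"x": 0,"y": 0,"z": 0.1,"rx": 0,"ry": 0,"rz": 0},{"x": 0,"y": 0,"z": 0,"rx": 0,"ry": 0,"rz": 0},{"x": 0,"y": 0,"z": 0,"rx": 0,"ry": 0,"rz": 0}])

```text
clock: 29.15
tool_pos: [0.5767, 0.1632, 0.1421]
orientation: [179.9, 0.0, 177.7]
force: [0.8, -0.0, -6.5]
opening: 0.0117
gripper_force: 30.0
```

```bash
python3 - <<'E'
from plant import ctrl,cams
import cv2
o=ctrl.get_obs();print(o['tool_pos'],o['orientation'],o['force'])
i=cams.snapshot('scene')[150:240,175:275];j=cams.snapshot('side')[120:210,190:290]
import numpy as np
cv2.imwrite('pics/chk.png',cv2.resize(np.hstack([i,j]),None,fx=4,fy=4,interpolation=cv2.INTER_CUBIC))
E
```

```text
[0.57672673 0.16321375 0.14213128] [1.79920408e+02 1.68075916e-02 1.77671865e+02] [ 7.64725613e-01 -4.94355008e-03 -6.51356589e+00]
```

View pics/chk.png

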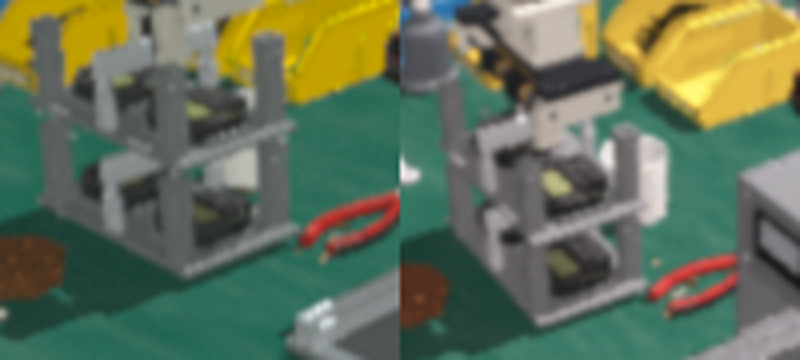

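The upper posts line up over the lower ones in both views. I'll lower slowly now.

>>> play_rows(motion=[{"x": 0,"y": 0,"z": 0.06,"rx": 0,"ry": 0,"rz": 0},{"x": 0,"y": 0,"z": 0.06,"rx": 0,"ry": 0,"rz": 0},{"x": 0,"y": 0,"z": 0.06,"rx": 0,"ry": 0,"rz": 0},{"x": 0,"y": 0,"z": 0.06,"rx": 0,"ry": 0,"rz": 0},{"x": 0,"y": 0,"z": 0.06,"rx": 0,"ry": 0,"rz": 0},{"x": 0,"y": 0,"z": 0,"rx": 0,"ry": 0,"rz": 0}])

```text
clock: 30.0
tool_pos: [0.5765, 0.1631, 0.1342]
orientation: [179.9, -0.0, 177.7]
force: [0.0, -0.7, -5.6]
opening: 0.0118
gripper_force: 30.0
```

Pins are 5 mm in with no resistance.

>>> play_rows(motion=[{"x": 0,"y": 0,"z": 0.06,"rx": 0,"ry": 0,"rz": 0},{"x": 0,"y": 0,"z": 0.06,"rx": 0,"ry": 0,"rz": 0},{"x": 0,"y": 0,"z": 0.05,"rx": 0,"ry": 0,"rz": 0},{"x": 0,"y": 0,"z": 0.03,"rx": 0,"ry": 0,"rz": 0},{"x": 0,"y": 0,"z": 0,"rx": 0,"ry": 0,"rz": 0},{"x": 0,"y": 0,"z": 0,"rx": 0,"ry": 0,"rz": 0}])

```text
clock: 30.75
tool_pos: [0.5766, 0.1632, 0.1294]
orientation: [179.9, -0.0, 177.7]
force: [-0.4, 0.1, -6.3]
opening: 0.0116
gripper_force: 30.0
```

>>> play_rows(motion=[{"x": 0,"y": 0,"z": 0.03,"rx": 0,"ry": 0,"rz": 0},{"x": 0,"y": 0,"z": 0.03,"rx": 0,"ry": 0,"rz": 0},{"x": 0,"y": 0,"z": 0,"rx": 0,"ry": 0,"rz": 0},{"x": 0,"y": 0,"z": 0,"rx": 0,"ry": 0,"rz": 0}])

```text
clock: 31.25
tool_pos: [0.577, 0.1632, 0.1289]
orientation: [179.9, 0.1, 177.7]
force: [-1.8, -0.5, 5.4]
opening: 0.0119
gripper_force: 30.0
```

Seated: the force reversed at the expected height. Releasing and retracting.

>>> play_rows(motion=[{"x": 0,"y": 0,"z": 0,"rx": 0,"ry": 0,"rz": 0},{"x": 0,"y": 0,"z": 0,"rx": 0,"ry": 0,"rz": 0},{"x": 0,"y": 0,"z": 0,"rx": 0,"ry": 0,"rz": 0},{"x": 0,"y": 0,"z": 0,"rx": 0,"ry": 0,"rz": 0},{"x": 0,"y": 0,"z": 0,"rx": 0,"ry": 0,"rz": 0}], fingers=0.2)

```text
clock: 31.88
tool_pos: [0.5766, 0.1632, 0.1278]
orientation: [179.9, -0.0, 177.7]
force: [-0.4, 0.1, -0.2]
opening: 0.0515
gripper_force: 0.0
```

>>> play_rows(motion=[{"x": 0,"y": 0,"z": -0.3,"rx": 0,"ry": 0,"rz": 0},{"x": 0,"y": 0,"z": -0.6,"rx": 0,"ry": 0,"rz": 0},{"x": 0,"y": 0,"z": -0.9,"rx": 0,"ry": 0,"rz": 0},{"x": 0,"y": 0,"z": -1,"rx": 0,"ry": 0,"rz": 0},{"x": 0,"y": 0,"z": -1,"rx": 0,"ry": 0,"rz": 0},{"x": 0.5,"y": 0,"z": -1,"rx": 0,"ry": 0,"rz": 0},{"x": 0.8,"y": 0,"z": -1,"rx": 0,"ry": 0,"rz": 0},{"x": 0.8,"y": 0,"z": -1,"rx": 0,"ry": 0,"rz": 0},{"x": 0.9,"y": 0,"z": -0.5,"rx": 0,"ry": 0,"rz": 0},{"x": 0,"y": 0,"z": 0,"rx": 0,"ry": 0,"rz": 0},{"x": 0,"y": 0,"z": 0,"rx": 0,"ry": 0,"rz": 0}])

```text
clock: 33.25
tool_pos: [0.5018, 0.166, 0.3109]
orientation: [179.9, 0.0, 177.7]
force: [-0.6, -0.5, -0.7]
opening: 0.0529
gripper_force: 0.0
```

```bash
python3 shot.py w6; python3 - <<'E'
from h import *
c=cal('w6.json');g=cv2.cvtColor(cv2.imread('pics/w6.png'),cv2.COLOR_BGR2GRAY)
P=proj(c,world([.5756,.1616,-.0446],np.array([(-50,-82,78),(-50,82,78)])/1e3,.088));print(P)
q=[]
for x,y in P.round().astype(int):
    h=hole(g,x,y,8,195);q.append(h[0]);print(h)
for z in (.083,.088,.093):
  p,r=fit([(c,[(-50,-82,78),(-50,82,78)],np.array(q))],z,[.57,.16,0]);print(z,p,np.degrees(p[2]),r.tolist())
E
```

```text
33.25 [ 3.950e+01  4.000e+00 -9.700e+00 -1.000e-01 -7.620e+01 -1.318e+02] [0.5017649  0.1660334  0.31087952] [1.79896091e+02 3.21236093e-02 1.77683731e+02]
[[172.60774876 195.14346445]
 [335.32362248 195.40986202]]
(array([172.9055794 , 195.32344908]), array([  3,   3,  11,  11, 102], dtype=int32))
(array([335.39165985, 195.42068684]), array([ 3,  3, 11, 11, 98], dtype=int32))
0.083 [ 0.57714454  0.1617694  -0.04351454] -2.4931995921456434 [[1.2, -0.1], [-1.2, -0.1]]
0.088 [ 0.57571783  0.16182772 -0.04351786] -2.4933899819400382 [[-0.1, 0.0], [0.1, 0.0]]
0.093 [ 0.57427989  0.16188829 -0.04351855] -2.4934292482051665 [[-1.5, 0.1], [1.5, 0.1]]
```

The stack measures at the seated height of 0.088 m, within 0.3 mm and 0.1° of the bench tray's original pose. Handing in.

```bash
python3 -c "
from plant import workorder
print(workorder.close_job())"
```

```text
the job is handed in; nothing more can be done
None
```

The tray was drawn out of the bay, stacked on the bench tray at the seated height (within about 0.3 mm and 0.1° by the wrist camera), released, and the job handed in at about 33 s; the judge returned no result.

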